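# Seat the fan plugs and hold the vent flap open

## Task

The fan below the cabinet top is about to be run: first push both round plugs on the connector block down until they are fully home, while the vent flap is still shut. Then lift the tin vent flap by its bar handle and hold it open at 45 degrees to let the air out; it falls shut if let go, so finish while still holding it there with the gripper. Leave everything else on the cabinet where it is.

Things in the scene. Friction and masses are not known exactly. Their poses are not given: they have to be found in the camera images.
- vent: Grey sheet-metal ventilation collar fixed to the cabinet top, 200 (its x) x 220 (its y) x 50 mm high, with louvre slats inside; origin at the centre of its underside. Its +x side carries the flap's hinge (the side away from the robot, within 0.25 rad); it stands on the robot's left or right half.
- flap (a joint): Angle in rad of the plain tin flap (210 x 230 x 4 mm, about 0.35 kg) on the vent collar: 0 = shut, lying level on the collar; it grows as the edge near the robot is lifted; hard stop at 1.2. Free hinge without friction or catch: it falls shut from every angle. 45 degrees = 0.785.
- flap_handle (a point): Middle of the flap's dark round bar handle, on its axis; turns with the flap. Bar 10 mm thick, 80 mm long, parallel to the hinge (the flap's y), near the edge that lifts, on two end posts; its axis is 33 mm above the flap's face, 190 mm before the hinge line and 37 mm above it (89 mm above the cabinet top when shut). The round bar can turn between the fingers while the tool points down.
- flap_hinge (a point): Middle of the flap's hinge line, 52 mm above the cabinet top; the line runs along the flap's y. The frame turns with the flap: its x points from the handle to the hinge along the plate.
- block: White porcelain connector block fixed to the cabinet top, 75 (its x) x 160 (its y) x 45 mm high, origin at the centre of its underside; two round black plugs stand in it, 80 mm apart along its y. It is on the other half from the vent.
- plug_a (a joint): How far the first plug (at the block's +y) is pushed in, m: 0 = its cap stands 14 mm above the block on its two brass pins, 0.014 = fully home with the cap's underside flush on the block. It starts 7 to 14 mm proud, slides straight down against about 6 N of friction and stays where it is left.
- plug_b (a joint): The same for the second, identical plug, at the block's -y.
- plug_a_top (a point): Centre of the top face of the first plug's cap: round, 32 mm across, 22 mm high, the flat top 28 mm across; 67 mm above the cabinet top when fully home, up to 81 mm at the start.
- plug_b_top (a point): The same point on the second plug.
- iron_core: Bystander: grey iron core block 42 x 75 x 50 mm, at the left. Origin: centre of the underside.
- contact_posts: Bystander: two brass posts on a wooden base 60 x 110 mm, 88 mm high, at the right. Origin: centre of the underside.
- cathode_tube: Bystander, fragile: frosted glass tube about 270 mm long lying along its y in a wooden cradle 80 x 240 mm, 108 mm high, at the right. Origin: centre of the underside.
- brass_weight: Bystander: brass weight 48 mm across, 62 mm high, near the robot in the middle. Origin: centre of the underside.
- coil: Bystander: copper coil on a bobbin 80 mm across, 62 mm high, at the left. Origin: centre of the underside.
- screwdriver: Bystander: screwdriver lying at the right.
There are look-alikes about, which are no part of the job. What is shaped like the block but blue, red or turquoise is not meant.

How it is judged:
By the outcome, as a careful person would: the job done as asked, in the order asked, and still so for the second after the job is handed in, while the arm keeps its last pose, push and grip.
It also fails if it takes over 56 s, if anything falls off the work surface, if the arm or the gripper's body presses on something with over 40 N, if the wrist force passes 120 N, or if a joint passes its speed limit or range.

## Robot

A 6-joint arm with a two-finger parallel gripper is mounted at the origin on the work surface. World frame = base frame: x ahead of the robot, y to its left, z up, the work surface at z = 0. Lengths are in mm, angles in degrees, forces in N, time in s.
With the tool pointing down it reaches from about 225 to 875 mm from the base axis. Payload 3.4 kg.
Tool frame: the origin (TCP) lies between the finger pads, 19 mm behind the fingertips; this is the grasp point; z points along the fingers, y is the line along which they close (so a half turn about z gives the same grasp; the last joint's range is limited). The gripper opens to 85 mm and grips with 20 to 120 N. Pads are 22 mm wide; open, the fingers measure 114 mm over their backs; the gripper's body (76 mm by 85 mm) begins 54 mm behind the grasp point. The pads swing forward as they close: fully open they stand 13 mm farther back than shut.
Start: joints at [-72.422, 15.808, 86.224, -0, 77.962, -6.933], TCP at [238.553, -523.214, 250.028] pointing down, gripper open.
Joint ranges: [-165.64, 165.64], [-43.16, 119.46], [12.63, 154.43], [-67.54, 247.53], [6.08, 155.33], [-154.97, 154.97]. Speed limits (degrees/s): [147.25, 147.25, 180, 180, 180, 180].

## Interface

Orientations are given as [roll, pitch, yaw] about the fixed x, y, z axes, in that order (R = Rz(yaw) Ry(pitch) Rx(roll)).
In Python, from bench import ctrl gives the robot as it stands.
- The arm moves only by the tool send_rows, never from a script. Its argument "commands" is one flat list of numbers, 4 for each row, row after row: the shift along the tool's x, y, z in m, then the turn about the tool's z in rad. A call has 1 to 12 rows; each row is the pose to reach, as a shift and turn from the pose commanded when the call began, along the tool's axes at that moment; what a row does not reach only later rows make up. A row lasts 1/10 s, in which the tool goes at most 50 mm and 8.59 degrees, less where a joint would pass 70% of its speed; a pose out of reach is approached as far as the arm can. A call with a gripper value outside its range is refused whole. "grip" is the finger opening in m, from 0 to 0.0854, set as the call begins (left out, the last holds). The fingers move at their own pace and stop on an object; "newtons" is the grip in N (left out, the last holds). Time passes only in rows, so rows that repeat a pose let the fingers close. It gives the time, the measured TCP pose, the force, the opening and the grip force at its end, in the units of the state.
- ctrl.get_obs(): the state, without advancing time (a new reading comes with each control period).
- ctrl.get_image(name): name is "scene" or "top" or "wrist"; returns the picture (384x512x3 uint8, red, green, blue); there is no depth.
- ctrl.camera_params(name): a dict with "fx", "fy", "cx", "cy" (pixels), "T" (4x4, takes a point from camera to world coordinates). Camera axes: x right, y down, z forward; pixel columns grow to the right and rows downward; lengths in mm; the calibration is good to about 2 mm. A picture is of the moment at which its call begins: read the wrist's pose just before it. camera_params takes no time and is no camera call; for the wrist camera it gives the pose at the moment of the call.
- ctrl.finish_job(): hands the job in; it is judged then, once.
The state is a dict: "time": time; "joint_positions": joint angles; "qvel": joint speeds; "effort": joint torques, N m; "tcp_pos": TCP position; "tcp_rot": TCP orientation; "wrist_force": force on the tool from outside, world axes, zero at the start; "moment": the same for the moment, N m; "gripper_width": opening from 0.0 (shut) to 1.0 (fully open); "grasp_force": force on a finger pad.
Only numpy, scipy, OpenCV 4.12 (cv2) and the standard library are available. Lean on these libraries where they do the work, as an engineer would, in place of code of your own. Each camera call takes 0.05 s, during which the arm holds its last target. There are 200 camera calls.

## Working session

There is one attempt and no reset: what is moved stays moved. The work goes in short steps, Python scripts to look and compute and a tool call to move; the robot and the scene stay as the last step left them, time stands still between calls to the robot, and variables do not carry over. Pictures are saved under pics/ and viewed, at most 10 in all, crops included, and the job is handed in when it is done.

Besides the shell and the picture viewer there is one more tool, called after "Emit:" by a JSON object that holds its "name" and its "arguments", one argument or row to a line. send_rows: Moves the arm, as the interface text tells. Its arguments: {"type":"object","properties":{"commands":{"type":"array","items":{"type":"number"}},"grip":{"type":"number"},"newtons":{"type":"number"}},"required":["commands"]}

```bash
mkdir -p pics; cat > h.py <<'E'
import numpy as np, cv2
from bench import ctrl
def snap(n,f):
    im=np.array(ctrl.get_image(n)); cv2.imwrite('pics/'+f,im[:,:,::-1]); return im
def ray(n,u,v,P=None):
    P=P or ctrl.camera_params(n); T=np.array(P['T'])
    d=T[:3,:3]@np.array([(u-P['cx'])/P['fx'],(v-P['cy'])/P['fy'],1]); return T[:3,3],d
def onz(n,u,v,z,P=None):
    o,d=ray(n,u,v,P); return o+d*(z-o[2])/d[2]
def tri(rs):
    A=np.zeros((3,3));b=np.zeros(3)
    for o,d in rs:
        d=d/np.linalg.norm(d);M=np.eye(3)-np.outer(d,d);A+=M;b+=M@o
    p=np.linalg.solve(A,b)
    return p,[np.linalg.norm(np.cross(p-o,d/np.linalg.norm(d))) for o,d in rs]
E
python3 - <<'E'
from h import *
a=snap('top','t0.png');b=snap('scene','s0.png')
o=ctrl.get_obs();print(o)
for n in('top','scene'):print(n,ctrl.camera_params(n))
E
```

```text
{'time': 0.1, 'joint_positions': array([-7.24227459e+01,  1.58433810e+01,  8.62882736e+01, -2.59845578e-04,
        7.79613574e+01, -6.93264022e+00]), 'qvel': array([-0.13160472, -0.04292547, -0.13627243,  0.04945804,  0.06474905,
        0.0064383 ]), 'effort': array([ 1.10332028e-03, -4.17700589e+01, -2.46405065e+01, -2.29407615e-04,
        5.82613080e-03, -4.87623808e-06]), 'tcp_pos': array([ 238.40042964, -522.76709649,  249.23019023]), 'tcp_rot': array([-1.79907637e+02, -1.09745908e-02,  2.45099398e+01]), 'wrist_force': array([0.02166274, 0.43912869, 0.02851859]), 'moment': array([-0.03835563,  0.02746997,  0.03090169]), 'grasp_force': 0.0, 'gripper_width': 0.9980185361160431}
top {'fx': 412.9598039777767, 'fy': 412.9598039777767, 'cx': 258.1264005700875, 'cy': 192.0734192841311, 'T': array([[-1.98574001e-02, -9.85112121e-01,  1.70762387e-01,
         3.49384682e+02],
       [-9.99801629e-01,  1.98295011e-02, -1.86914123e-03,
         2.44105501e+01],
       [-1.54481926e-03, -1.70765629e-01, -9.85310466e-01,
         1.40643824e+03],
       [ 0.00000000e+00,  0.00000000e+00,  0.00000000e+00,
         1.00000000e+00]])}
scene {'fx': 350.14273148933347, 'fy': 350.14273148933347, 'cx': 258.56545261145834, 'cy': 186.9743411873221, 'T': array([[-4.23344115e-02,  6.95408847e-01, -7.17366247e-01,
         1.24199295e+03],
       [ 9.98962941e-01,  4.15054161e-02, -1.87174608e-02,
         1.51998184e+01],
       [ 1.67582967e-02, -7.17414689e-01, -6.96444775e-01,
         7.49291470e+02],
       [ 0.00000000e+00,  0.00000000e+00,  0.00000000e+00,
         1.00000000e+00]])}
```

View pics/t0.png

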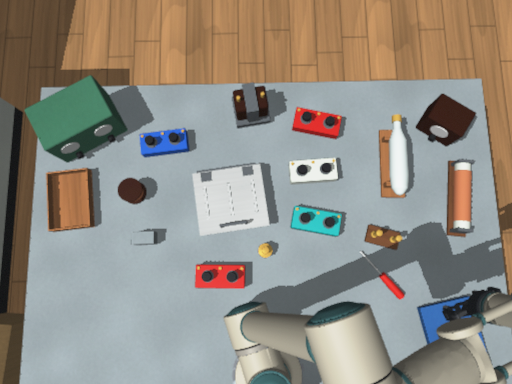

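View pics/s0.png

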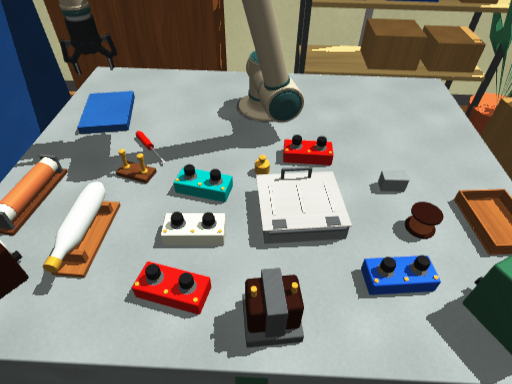

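Top view: the white block is at (315,170), with plugs at (303,170) and (327,168). The look-alikes are red (317,122), turquoise (317,220), red (220,275) and blue (164,141). The vent is at (232,198), its bar handle near (236,223). Only the white block fits the description. I'll check it in a close crop and measure.

```bash
python3 - <<'E'
from h import *
t=cv2.imread('pics/t0.png');s=cv2.imread('pics/s0.png')
def crop(im,x,y,w,h,k):return cv2.resize(im[y:y+h,x:x+w],None,fx=k,fy=k,interpolation=cv2.INTER_CUBIC)
A=crop(t,180,150,170,100,4.0)[:300];A=crop(t,185,150,160,90,5)[:, :]
A=cv2.resize(A,(533,300));B=cv2.resize(crop(s,155,160,200,90,4),(667,300))
C=np.zeros((600,667,3),np.uint8);C[:300,:533]=A;C[300:]=B
cv2.imwrite('pics/c1.png',C)
def blobs(im,x0,y0,x1,y1,th=70):
    m=(im[y0:y1,x0:x1].max(2)<th).astype(np.uint8)
    n,l,st,c=cv2.connectedComponentsWithStats(m)
    return [(st[i,:].tolist(),(c[i]+[x0,y0]).round(2).tolist()) for i in range(1,n) if st[i,4]>8]
print('top block',blobs(t,288,155,342,186));print('top vent',blobs(t,190,160,272,236))
print('sc block',blobs(s,158,205,230,246));print('sc vent',blobs(s,255,160,350,235))
P=lambda u,v:print(u,v,onz('top',u,v,70).round(1))
P(303,170);P(327,168);P(236,223)
E
```

```text
top block [([34, 8, 9, 9, 68], [326.01, 167.37]), ([10, 10, 9, 9, 70], [302.13, 169.16])]
top vent []
sc block [([13, 7, 13, 17, 163], [176.5, 219.83]), ([44, 8, 13, 16, 155], [207.8, 220.13])]
sc vent [([26, 9, 31, 10, 72], [295.72, 172.11]), ([8, 67, 86, 8, 327], [312.65, 232.29])]
303 170 [ 652.2 -128.3   70. ]
327 168 [ 657.4 -208.2   70. ]
236 223 [480.7  95.6  70. ]
```

View pics/c1.png

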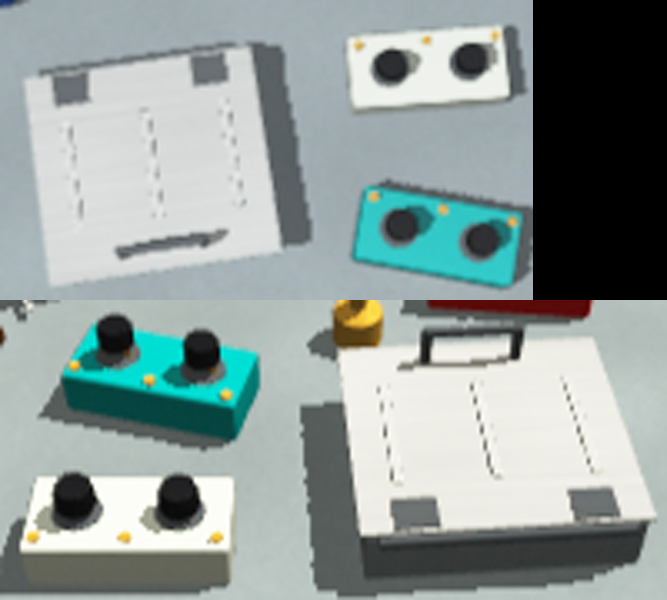

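The crop confirms the white block with its two black plugs. The vent's dark bar is on the edge near the robot and its hinge plates are on the far side.

```bash
python3 - <<'E'
from h import *
from scipy.spatial.transform import Rotation as R
o=ctrl.get_obs();P=ctrl.camera_params('wrist');T=np.array(P['T'])
Rt=R.from_euler('xyz',o['tcp_rot'],degrees=True).as_matrix()
print(P['fx'],P['cx'],P['cy'],(Rt.T@(T[:3,3]-o['tcp_pos'])).round(1),(Rt.T@T[:3,:3]).round(3))
for a,b in (((302.1,169.2),(207.8,217)),((326,167.4),(176.5,217))):
    p,e=tri([ray('top',*a),ray('scene',*b)]);print(p.round(1),np.round(e,1))
E
```

```text
331.27700672738473 258.7981129840099 191.3250264727519 [  65.7   -0.2 -123.8] [[ 0.001 -0.965 -0.261]
 [ 1.     0.001 -0.   ]
 [ 0.001 -0.261  0.965]]
[ 656.2 -127.3   65.6] [1.4 1.4]
[ 660.8 -207.1   65.7] [1.4 1.4]
```

Emit:
{"name": "send_rows", "arguments": {
  "commands": [0.528,-0.151,0.05,-1.213,0.528,-0.151,0.05,-1.213,0.528,-0.151,0.05,-1.213,0.528,-0.151,0.05,-1.213,0.528,-0.151,0.05,-1.213,0.528,-0.151,0.05,-1.213,0.528,-0.151,0.05,-1.213,0.528,-0.151,0.05,-1.213,0.528,-0.151,0.05,-1.213,0.528,-0.151,0.05,-1.213,0.528,-0.151,0.05,-1.213,0.528,-0.151,0.05,-1.213],
  "grip": 0,
  "newtons": 40
}}

```text
time: 1.3
tcp_pos: [660.1, -161.7, 198.0]
tcp_rot: [179.9, -0.2, 94.3]
wrist_force: [-0.9, -0.1, 0.5]
gripper_width: -0.004
grasp_force: 0.0
```

```bash
python3 - <<'E'
from h import *
import pickle
o=ctrl.get_obs();print(o['time'],o['tcp_pos'],o['tcp_rot'],o['gripper_width'])
P=ctrl.camera_params('wrist');w=snap('wrist','w1.png');pickle.dump(P,open('P1.pkl','wb'))
E
```

```text
1.3 [ 660.06336105 -161.74469965  197.98450146] [ 1.79939905e+02 -1.76562029e-01  9.43275890e+01] -0.0038026081594767485
```

View pics/w1.png

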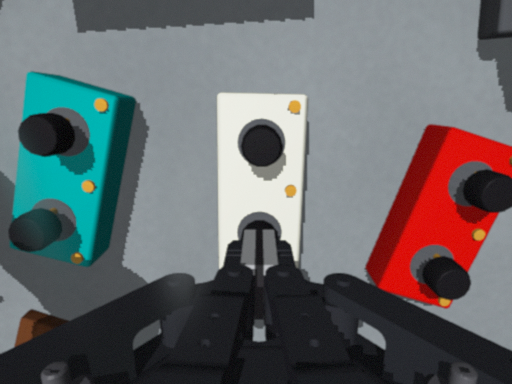

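Wrist view: the white block is centred, plug_a's cap is at (262,146), and plug_b's is partly hidden behind the fingertips at (260,222). Next, a second view from nearer plug_b.

Emit:
{"name": "send_rows", "arguments": {
  "commands": [-0.04,0,0,0,-0.08,0,0,0,-0.08,0,0,0,-0.08,0,0,0]
}}

```text
time: 1.75
tcp_pos: [660.6, -248.2, 199.5]
tcp_rot: [-179.9, -0.0, 93.8]
wrist_force: [-0.9, -0.3, 1.1]
gripper_width: 0.003
grasp_force: 0.0
```

```bash
python3 - <<'E'
from h import *
import pickle
o=ctrl.get_obs();print(o['time'],o['tcp_pos'],o['tcp_rot'],o['qvel'].round(2))
P1=pickle.load(open('P1.pkl','rb'));P2=ctrl.camera_params('wrist');w2=snap('wrist','w2.png')[:,:,::-1];w1=cv2.imread('pics/w1.png')
def blobs(im,x0,y0,x1,y1,th):
    m=(im[y0:y1,x0:x1].max(2)<th).astype(np.uint8)
    n,l,st,c=cv2.connectedComponentsWithStats(m)
    for i in range(1,n):
        if st[i,4]>200: print(th,(st[i,:4]+[x0,y0,0,0]).tolist(),st[i,4],(c[i]+[x0,y0]).round(1))
for th in(30,45,60):
    print('w1');blobs(w1,222,100,300,190,th);print('w2');blobs(w2,200,0,320,200,th)
print(w1[130:165:4,262].tolist())
E
```

```text
1.75 [ 660.59163857 -248.19138595  199.5164664 ] [-1.79920901e+02 -4.79377153e-02  9.38391348e+01] [ 1.72 -0.77  0.74  0.71  0.21  0.09]
w1
w2
30 [248, 19, 43, 30] 328 [268.7  39.3]
w1
45 [242, 125, 41, 41] 1287 [261.5 145.3]
w2
45 [248, 0, 44, 50] 583 [270.1  34.4]
45 [247, 117, 41, 41] 1296 [267.1 136.9]
w1
60 [241, 125, 42, 41] 1332 [261.5 145.2]
w2
60 [247, 0, 45, 56] 1998 [269.4  26.7]
60 [247, 116, 42, 42] 1355 [267.  136.8]
[[39, 37, 39], [36, 34, 36], [36, 33, 34], [39, 34, 35], [37, 35, 36], [42, 39, 39], [33, 30, 32], [39, 35, 36], [32, 29, 31]]
```

View pics/w2.png

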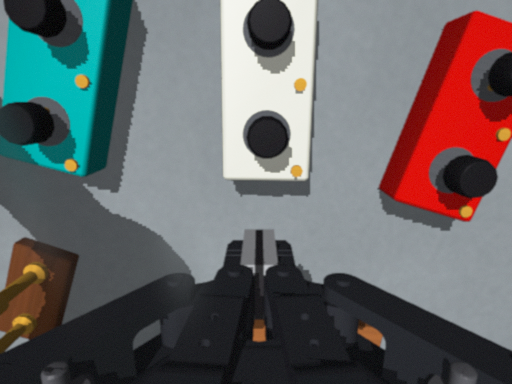

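W2 shows plug_b's cap at (267,137) and plug_a's at (270,19).

```bash
python3 - <<'E'
from h import *
import pickle
P1=pickle.load(open('P1.pkl','rb'));P2=ctrl.camera_params('wrist')
a1=ray('',261.5,145.3,P1);a2=ray('',269.5,19.5,P2);b2=ray('',267,136.9,P2)
at=ray('top',302.1,169.2);bt=ray('top',326,167.4);As=ray('scene',207.8,215);bs=ray('scene',176.5,215)
for r in([a1,a2],[a1,at],[a1,a2,at,As],[b2,bt],[b2,bs],[b2,bt,bs]):
    p,e=tri(r);print(p.round(1),np.round(e,1))
for z in (67,74,81):print(onz('',261.5,145.3,z,P1).round(1),onz('',267,136.9,z,P2).round(1))
o=ctrl.get_obs();print(o['tcp_pos'],o['tcp_rot'])
E
```

```text
[ 659.3 -126.3   75. ] [0. 0.]
[ 659.7 -128.5   49.9] [0.9 0.9]
[ 657.5 -126.4   73.7] [1.8 1.8 3.5 1.7]
[ 664.3 -208.3   49.6] [0.2 0.2]
[ 663.6 -205.8   76.9] [0.4 0.4]
[ 661.2 -205.9   73.1] [2.5 2.7 1.6]
[ 659.4 -127.3   67. ] [ 663.8 -206.4   67. ]
[ 659.3 -126.5   74. ] [ 663.6 -205.7   74. ]
[ 659.1 -125.6   81. ] [ 663.4 -205.    81. ]
[ 660.75154093 -247.06332237  199.71760247] [-1.79934502e+02 -6.43825426e-02  9.39095856e+01]
```

Emit:
{"name": "send_rows", "arguments": {
  "commands": [0.041,0.0055,0.02,0,0.041,0.0055,0.06,0,0.041,0.0055,0.09,0,0.041,0.0055,0.095,0,0.041,0.0055,0.095,0]
}}

```text
time: 2.3
tcp_pos: [663.8, -204.4, 104.5]
tcp_rot: [-179.9, -0.1, 94.0]
wrist_force: [-0.5, -0.6, 0.6]
gripper_width: 0.002
grasp_force: 0.0
```

Emit:
{"name": "send_rows", "arguments": {
  "commands": [-0.001,0,0.004,0,-0.001,0,0.008,0,-0.001,0,0.011,0,-0.001,0,0.014,0,-0.001,0,0.016,0,-0.001,0,0.016,0]
}}

```text
time: 2.9
tcp_pos: [665.2, -206.7, 90.3]
tcp_rot: [179.9, 0.1, 94.0]
wrist_force: [-1.2, -0.1, 3.9]
gripper_width: -0.0
grasp_force: 2.2
```

Emit:
{"name": "send_rows", "arguments": {
  "commands": [0,0,0.002,0,0,0,0.004,0,0,0,0.005,0,0,0,0.005,0]
}}

```text
time: 3.3
tcp_pos: [665.3, -206.7, 85.7]
tcp_rot: [179.9, 0.1, 94.0]
wrist_force: [-1.4, 0.7, 6.2]
gripper_width: -0.002
grasp_force: 3.3
```

Emit:
{"name": "send_rows", "arguments": {
  "commands": [0,0,0.001,0,0,0,0.002,0,0,0,0.002,0,0,0,0.002,0]
}}

```text
time: 3.7
tcp_pos: [665.3, -206.7, 85.7]
tcp_rot: [179.8, 0.1, 94.0]
wrist_force: [-3.5, 1.2, 13.6]
gripper_width: 0.001
grasp_force: 7.2
```

Emit:
{"name": "send_rows", "arguments": {
  "commands": [0,0,0.001,0,0,0,0.003,0,0,0,0.003,0,0,0,0.003,0]
}}

```text
time: 4.1
tcp_pos: [665.4, -206.7, 85.5]
tcp_rot: [179.8, 0.1, 94.0]
wrist_force: [-6.7, 2.8, 26.5]
gripper_width: 0.001
grasp_force: 13.0
```

Emit:
{"name": "send_rows", "arguments": {
  "commands": [0,0,-0.03,0,0,0,-0.046,0,0.04,0,-0.046,0,0.08,0,-0.046,0,0.08,0,-0.046,0,0.08,-0.001,-0.026,0,0.08,-0.001,-0.02,0,0.08,-0.001,-0.016,0,0.08,-0.001,-0.012,0,0.08,-0.001,-0.008,0,0.08,-0.001,-0.004,0,0.08,-0.001,-0.003,0]
}}

```text
time: 5.3
tcp_pos: [657.8, -127.0, 85.6]
tcp_rot: [180.0, 0.0, 94.0]
wrist_force: [-7.8, 2.4, 21.6]
gripper_width: -0.002
grasp_force: 10.2
```

Emit:
{"name": "send_rows", "arguments": {
  "commands": [0,0,0.001,0,0,0,0.0015,0,0,0,0.0015,0]
}}

```text
time: 5.6
tcp_pos: [657.8, -127.0, 85.6]
tcp_rot: [179.9, 0.0, 94.0]
wrist_force: [-7.3, 1.9, 22.4]
gripper_width: -0.0
grasp_force: 11.1
```

Emit:
{"name": "send_rows", "arguments": {
  "commands": [0,0,-0.05,0,0,0,-0.1,0,0.03,-0.03,-0.12,0,0.065,-0.055,-0.12,-0.03,0.1,-0.09,-0.12,-0.07,0.135,-0.12,-0.12,-0.07,0.165,-0.145,-0.12,-0.07,0.189,-0.165,-0.12,-0.07,0.189,-0.165,-0.12,-0.07,0.189,-0.165,-0.12,-0.07]
}}

```text
time: 6.6
tcp_pos: [480.7, 50.4, 201.2]
tcp_rot: [179.9, 0.1, 98.1]
wrist_force: [0.3, -0.3, -0.6]
gripper_width: 0.001
grasp_force: 0.0
```

```bash
python3 - <<'E'
from h import *
import pickle
o=ctrl.get_obs();print(o['time'],o['tcp_pos'],o['tcp_rot'],o['wrist_force'])
P=ctrl.camera_params('wrist');w=snap('wrist','w3.png');pickle.dump(P,open('P3.pkl','wb'))
E
```

```text
6.6 [480.71691166  50.38767033 201.22984057] [1.79867352e+02 5.50936238e-02 9.80699649e+01] [ 0.32175227 -0.29770638 -0.57002436]
```

View pics/w3.png

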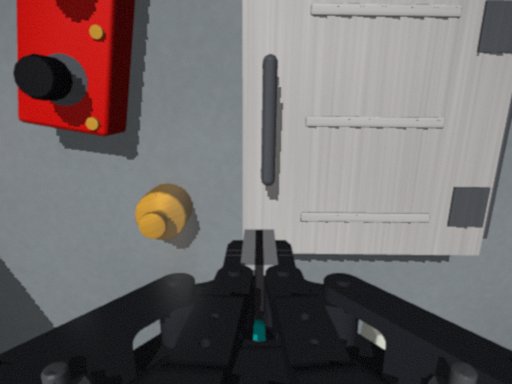

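W3 shows the dark bar from (270,60) to (267,180) on the flap's near edge. A second view is needed for its height.

Emit:
{"name": "send_rows", "arguments": {
  "commands": [0,0.04,0,0,0,0.06,0,0,0,0.06,0,0,0,0.06,0,0]
}}

```text
time: 7.05
tcp_pos: [540.1, 57.8, 199.9]
tcp_rot: [-179.9, 0.0, 98.0]
wrist_force: [-0.5, -0.5, -0.7]
gripper_width: -0.004
grasp_force: 0.0
```

```bash
python3 - <<'E'
from h import *
import pickle
o=ctrl.get_obs();print(o['tcp_pos'],o['tcp_rot'],o['qvel'].round(2))
P3=pickle.load(open('P3.pkl','rb'));P4=ctrl.camera_params('wrist')
w3=cv2.imread('pics/w3.png');w4=snap('wrist','w4.png')[:,:,::-1]
def bar(im,x0,y0,x1,y1):
    m=(im[y0:y1,x0:x1].max(2)<95).astype(np.uint8)
    n,l,st,c=cv2.connectedComponentsWithStats(m)
    for i in range(1,n):
        if st[i,4]>300: print(st[i],(c[i]+[x0,y0]).round(1))
    i=max(range(1,n),key=lambda i:st[i,4]*(st[i,3]>st[i,2]*3))
    ys,xs=np.where(l==i);(cx,cy),wh,an=cv2.minAreaRect(np.c_[xs,ys].astype(np.float32))
    B=cv2.boxPoints(((cx,cy),wh,an));B=B[np.argsort(B[:,1])]
    return np.array([B[:2].mean(0),B[2:].mean(0),[cx,cy]])+[x0,y0],wh
a,wa=bar(w3,250,40,290,200);b,wb=bar(w4,120,30,230,225)
print(a.round(1),wa,b.round(1),wb)
for i in range(3):
    p,e=tri([ray('',*a[i],P3),ray('',*b[i],P4)]);print(p.round(1),np.round(e,1))
print([onz('',*a[i],89,P3).round(1) for i in range(3)])
print([onz('',*b[i],89,P4).round(1) for i in range(3)])
# flap plate edge & yaw from hinge plates
E
```

```text
[540.097193    57.84097797 199.86937174] [-1.79912270e+02  1.04962824e-02  9.79524359e+01] [ 0.13 -1.35  1.86  0.05  0.46  0.11]
[  12   15   17  134 1909] [269.6 121.8]
[  53   23   34  145 2660] [189.  118.7]
[  0 158  23  37 554] [128.3 209.1]
[[270.   55. ]
 [270.  188. ]
 [270.  121.5]] (133.0, 16.0) [[187.2  52.5]
 [195.9 197.6]
 [191.6 125.1]] (145.3585968017578, 29.486968994140625)
[474.8 149.7  68. ] [0.4 0.4]
[490.6  48.1  72.2] [4. 4.]
[482.2 101.1  68.8] [1.7 1.7]
[array([474.5, 146.6,  89. ]), array([488.2,  56.4,  89. ]), array([481. , 103.8,  89. ])]
[array([479.4, 147.9,  89. ]), array([494.1,  49.3,  89. ]), array([486.3, 101.4,  89. ])]
```

```bash
python3 - <<'E'
import cv2
a=cv2.imread('pics/w3.png')[40:210,230:310];b=cv2.imread('pics/w4.png')[10:230,110:270]
for n,im in (('3',a),('4',b)):
    for r in (60,80,100): print(n,r,im[r].max(1)[::2].tolist())
cv2.imwrite('pics/c4.png',cv2.resize(b,None,fx=2.5,fy=2.5,interpolation=cv2.INTER_CUBIC))
E
```

```text
3 60 [133, 133, 133, 131, 132, 132, 151, 176, 176, 176, 178, 176, 180, 181, 186, 186, 128, 76, 86, 87, 84, 76, 62, 62, 97, 158, 182, 177, 181, 182, 178, 179, 176, 176, 177, 179, 176, 182, 176, 179]
3 80 [135, 137, 138, 137, 137, 134, 148, 176, 177, 173, 176, 177, 177, 180, 185, 179, 108, 78, 88, 88, 81, 73, 57, 81, 99, 97, 154, 181, 182, 178, 175, 176, 177, 175, 175, 177, 179, 172, 158, 178]
3 100 [137, 139, 140, 138, 137, 136, 152, 177, 176, 179, 180, 177, 178, 181, 183, 181, 96, 80, 88, 85, 81, 71, 53, 84, 96, 110, 178, 180, 179, 178, 177, 176, 177, 174, 176, 178, 175, 178, 176, 176]
4 60 [125, 121, 122, 122, 125, 122, 125, 123, 125, 124, 123, 125, 122, 123, 125, 125, 125, 125, 125, 123, 125, 125, 123, 123, 125, 124, 127, 145, 166, 165, 164, 159, 88, 86, 88, 81, 74, 64, 50, 36, 32, 30, 44, 80, 117, 178, 177, 174, 171, 174, 175, 173, 172, 173, 173, 171, 174, 176, 174, 178, 175, 174, 172, 171, 176, 179, 179, 175, 173, 172, 173, 171, 174, 170, 174, 176, 174, 173, 170, 172]
4 80 [126, 124, 122, 123, 123, 123, 128, 126, 125, 126, 126, 126, 125, 124, 127, 125, 125, 124, 123, 126, 126, 126, 127, 127, 127, 126, 127, 128, 155, 164, 163, 168, 122, 85, 88, 86, 79, 72, 59, 68, 154, 104, 95, 94, 91, 97, 94, 153, 172, 172, 176, 175, 170, 172, 172, 170, 174, 174, 174, 174, 174, 172, 171, 171, 174, 175, 176, 176, 169, 170, 169, 172, 170, 167, 171, 176, 171, 168, 170, 171]
4 100 [123, 124, 124, 124, 126, 127, 126, 127, 126, 127, 126, 127, 126, 128, 129, 129, 130, 128, 127, 128, 129, 128, 127, 126, 125, 125, 126, 127, 137, 162, 165, 163, 160, 90, 89, 90, 84, 76, 67, 51, 144, 135, 93, 95, 92, 94, 95, 92, 108, 169, 174, 171, 170, 169, 169, 169, 169, 171, 172, 171, 172, 169, 168, 166, 171, 176, 174, 172, 168, 165, 169, 170, 169, 165, 169, 170, 168, 167, 168, 168]
```

View pics/c4.png

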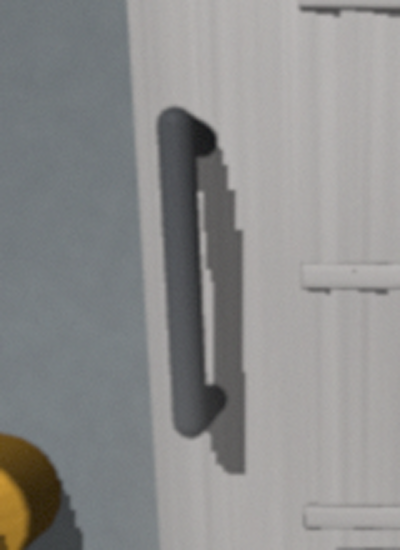

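```bash
python3 - <<'E'
from h import *
import pickle
P3=pickle.load(open('P3.pkl','rb'));P4=ctrl.camera_params('wrist')
A=[(270.5,55),(267.2,187),(268.9,121)];B=[(179.2,52.8),(186.3,185.2),(182.8,119)]
ps=[]
for a,b in zip(A,B):
    p,e=tri([ray('',*a,P3),ray('',*b,P4)]);ps.append(p);print(p.round(1),np.round(e,1),onz('',*a,89,P3).round(1))
d=ps[0]-ps[1];print(np.linalg.norm(d),'yaw',np.degrees(np.arctan2(-d[0],d[1])))
o=ctrl.get_obs();print(o['tcp_pos'],o['tcp_rot'])
E
```

```text
[474.7 146.2  94.6] [0.3 0.3] [474.8 146.7  89. ]
[485.9  57.9  91.1] [0.5 0.5] [486.1  56.8  89. ]
[480.  104.7  92.9] [0.4 0.4] [480.2 104.   89. ]
89.0810717336922 yaw 7.19765880781966
[539.33275161  58.00011709 199.95050474] [-1.79896441e+02  7.71524343e-04  9.79584054e+01]
```

Emit:
{"name": "send_rows", "arguments": {
  "commands": [0.025,-0.025,0,0.013,0.053,-0.052,0.03,0.013,0.053,-0.052,0.06,0.013,0.053,-0.052,0.06,0.013,0.053,-0.052,0.06,0.013],
  "grip": 0.05,
  "newtons": 30
}}

```text
time: 7.6
tcp_pos: [480.8, 103.6, 141.0]
tcp_rot: [180.0, 0.0, 97.3]
wrist_force: [1.3, -0.8, -0.1]
gripper_width: 0.581
grasp_force: 0.0
```

Emit:
{"name": "send_rows", "arguments": {
  "commands": [0,0,0.02,0,0,0,0.035,0,0,0,0.043,0,0,0,0.047,0,0,0,0.047,0,0,0,0.047,0]
}}

```text
time: 8.2
tcp_pos: [481.6, 103.9, 94.3]
tcp_rot: [179.9, 0.0, 97.3]
wrist_force: [-1.2, -0.5, 0.3]
gripper_width: 0.584
grasp_force: 0.0
```

Emit:
{"name": "send_rows", "arguments": {
  "commands": [0,0,0,0,0,0,0,0,0,0,0,0,0,0,0,0,0,0,0,0,0,0,0,0],
  "grip": 0,
  "newtons": 30
}}

```text
time: 8.8
tcp_pos: [480.4, 104.0, 93.9]
tcp_rot: [-180.0, 0.0, 97.3]
wrist_force: [-2.0, -0.8, 5.3]
gripper_width: 0.103
grasp_force: 29.5
```

```bash
python3 -c "
import numpy as np
for t in np.arange(1.5,49,1.5):
    a=np.radians(11.02+t);print(t,round(.190-.19357*np.cos(a),4),round(-.19357*np.sin(a)+.037,4))"
```

```text
1.5 0.001 -0.005
3.0 0.0022 -0.0099
4.5 0.0035 -0.0148
6.0 0.0049 -0.0197
7.5 0.0065 -0.0245
9.0 0.0081 -0.0293
10.5 0.0099 -0.034
12.0 0.0118 -0.0387
13.5 0.0139 -0.0433
15.0 0.0161 -0.0479
16.5 0.0183 -0.0524
18.0 0.0207 -0.0569
19.5 0.0232 -0.0613
21.0 0.0259 -0.0656
22.5 0.0286 -0.0699
24.0 0.0315 -0.0741
25.5 0.0344 -0.0782
27.0 0.0375 -0.0822
28.5 0.0407 -0.0862
30.0 0.044 -0.09
31.5 0.0473 -0.0938
33.0 0.0508 -0.0975
34.5 0.0544 -0.1011
36.0 0.058 -0.1046
37.5 0.0618 -0.108
39.0 0.0656 -0.1113
40.5 0.0696 -0.1145
42.0 0.0736 -0.1176
43.5 0.0776 -0.1206
45.0 0.0818 -0.1235
46.5 0.0861 -0.1263
48.0 0.0904 -0.129
```

Emit:
{"name": "send_rows", "arguments": {
  "commands": [0,0.001,-0.005,0,0,0.0022,-0.0099,0,0,0.0035,-0.0148,0,0,0.0049,-0.0197,0,0,0.0065,-0.0245,0,0,0.0081,-0.0293,0,0,0.0099,-0.034,0,0,0.0118,-0.0387,0,0,0.0139,-0.0433,0,0,0.0161,-0.0479,0,0,0.0161,-0.0479,0]
}}

```text
time: 9.9
tcp_pos: [495.9, 106.0, 142.0]
tcp_rot: [-179.9, 0.0, 97.3]
wrist_force: [-5.4, -0.5, -0.6]
gripper_width: 0.099
grasp_force: 29.4
```

Emit:
{"name": "send_rows", "arguments": {
  "commands": [0,0.0022,-0.0045,0,0,0.0046,-0.009,0,0,0.0071,-0.0134,0,0,0.0098,-0.0177,0,0,0.0125,-0.022,0,0,0.0154,-0.0262,0,0,0.0183,-0.0303,0,0,0.0214,-0.0343,0,0,0.0246,-0.0383,0,0,0.0279,-0.0421,0,0,0.0279,-0.0421,0]
}}

```text
time: 11.0
tcp_pos: [522.7, 109.5, 184.7]
tcp_rot: [-179.8, 0.0, 97.3]
wrist_force: [-10.3, -2.5, 3.8]
gripper_width: 0.102
grasp_force: 29.4
```

Emit:
{"name": "send_rows", "arguments": {
  "commands": [0,0.0028,-0.0042,0,0,0.0058,-0.0084,0,0,0.0092,-0.0122,0,0,0.0126,-0.016,0,0,0.0164,-0.0197,0,0,0.0202,-0.0232,0,0,0.0242,-0.0265,0,0,0.0282,-0.0297,0,0,0.0322,-0.0327,0,0,0.0364,-0.0356,0,0,0.0364,-0.0356,0]
}}

```text
time: 12.1
tcp_pos: [561.3, 114.4, 220.8]
tcp_rot: [179.9, -0.0, 97.3]
wrist_force: [-5.7, -0.3, 4.9]
gripper_width: 0.104
grasp_force: 29.4
```

```bash
python3 - <<'E'
from h import *
o=ctrl.get_obs();print(o['tcp_pos'],o['wrist_force'],o['moment'])
s=snap('scene','s5.png');snap('wrist','w5.png')
A=cv2.imread('pics/s5.png');B=cv2.imread('pics/w5.png')
a=cv2.resize(A[60:290,130:430],(780,598));cv2.imwrite('pics/c5.png',a)
E
```

```text
[561.27628267 114.42594125 220.78844084] [-5.71591667 -0.31851981  4.91635589] [-0.10324867  1.17525225  0.00207207]
```

View pics/c5.png

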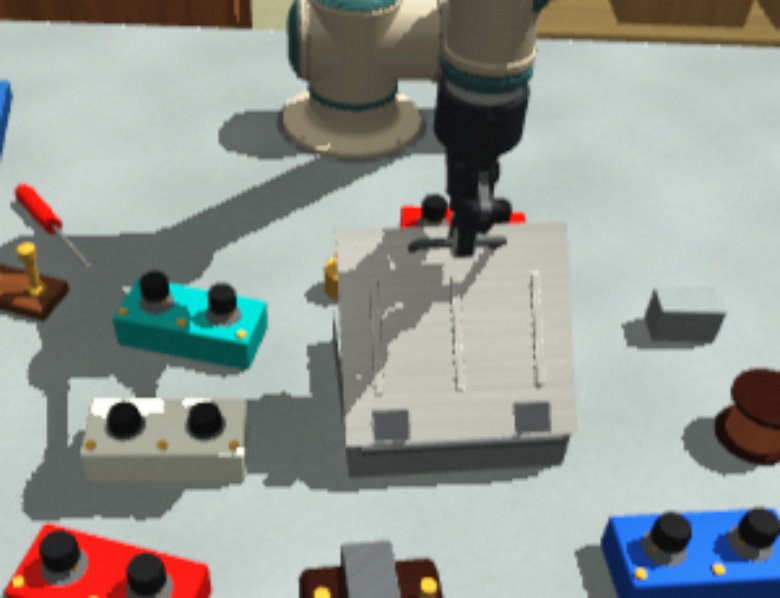

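The flap is lifted and both plugs look flush. From the tool's travel I get about 45 degrees, so I'll check that against the flap's lifted corners in this view.

```bash
python3 - <<'E'
from h import *
y=np.radians(7.25);u=np.array([np.cos(y),np.sin(y),0]);v=np.array([-np.sin(y),np.cos(y),0])
h=np.array([480.4,103.5,0]);H=h+190*u
for (cu,cv_),s in(((337,230),-115),((567,224),115)):
    o,d=ray('scene',130+cu/2.6,60+cv_/2.6)
    k=(s-v@(o-H))/(v@d);p=o+k*d
    r=np.hypot(-(p-H)@u,p[2]-52);print(p.round(1),'r',r.round(1),'ang',np.degrees(np.arctan2(p[2]-52,-(p-H)@u))-1.1)
# ray onto circle r=~209 about the hinge line
    from scipy.optimize import brentq
    f=lambda k:np.hypot((o+k*d-H)@u,(o+k*d)[2]-52)-209
    ks=np.linspace(300,1100,801);F=[f(k) for k in ks]
    for i in range(800):
        if F[i]*F[i+1]<0:
            p=o+brentq(f,ks[i],ks[i+1])*d;print('  circ',p.round(1),np.degrees(np.arctan2(p[2]-52,-(p-H)@u))-1.1, ((p-H)@v).round(1))
# hinge check: far edge of the plate, bottom corners of crop
for c in((346,447),(577,432)):
    p=onz('scene',130+c[0]/2.6,60+c[1]/2.6,52);print('hinge',((p-H)@u).round(1),((p-H)@v).round(1))
E
```

```text
[560.7  -2.2 219.5] r 208.2 ang 52.460304217114825
  circ [571.6  -1.9 227.9] 56.22851696370853 -116.1
  circ [540.8  -2.7 204. ] 45.56094098692702 -113.0
[514.1 223.7 202. ] r 206.1 ang 45.58057138061353
  circ [561.5 210.1 237.6] 61.53300560184083 95.5
  circ [497.  228.6 189.1] 39.88435394456884 122.0
hinge 2.7 -114.0
hinge 0.1 116.4
```

The scene camera's ray is nearly tangent there, so that check is weak. The wrist and top views should do better.

```bash
python3 - <<'E'
from h import *
t=snap('top','t6.png')[:,:,::-1];w=cv2.imread('pics/w5.png')
C=np.zeros((600,800,3),np.uint8);C[:300,:400]=cv2.resize(w,(400,300))
C[:300,400:]=cv2.resize(t[150:240,180:300],(400,300),interpolation=cv2.INTER_CUBIC)
C[300:,:800]=cv2.resize(w[0:192],(800,300))
cv2.imwrite('pics/c6.png',C)
E
```

```text
(no output)
```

View pics/c6.png

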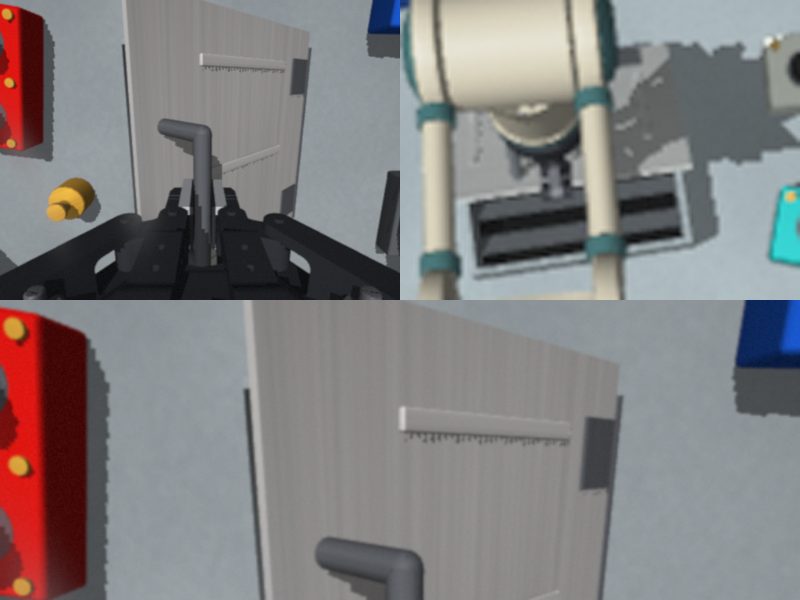

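```bash
python3 - <<'E'
from h import *
import pickle
from scipy.optimize import brentq
P3=pickle.load(open('P3.pkl','rb'));P=ctrl.camera_params('wrist')
y=np.radians(7.25);u=np.array([np.cos(y),np.sin(y),0]);v=np.array([-np.sin(y),np.cos(y),0])
H=np.array([480.4,103.5,0])+190*u
w3=cv2.imread('pics/w3.png');g=w3[121].max(1).astype(int);print(g[236:256])
for x in(242.5,244):print('edge shut',((onz('',x,121,56,P3)-H)@u).round(1))
w=cv2.imread('pics/w5.png')
for r in(20,50,80):print(r,w[r,150:185].max(1).tolist())
def ang(px,r,zoff):
    o,d=ray('',*px,P);f=lambda k:np.hypot((o+k*d-H)@u,(o+k*d)[2]-52)-r
    ks=np.linspace(50,700,651);F=[f(k) for k in ks]
    for i in range(650):
        if F[i]*F[i+1]<0:
            p=o+brentq(f,ks[i],ks[i+1])*d
            print(px,r,(np.degrees(np.arctan2(p[2]-52,-(p-H)@u))-np.degrees(np.arctan(zoff/r))).round(2),p.round(0),((p-H)@v).round(0))
for px in((163.8,2),(168.6,97)):
    for r in(207,210):ang(px,r,4)
for px in((157.4,2),(162.5,97)):
    for r in(207,210):ang(px,r,0)
E
```

```text
[136 135 135 134 134 135 150 167 178 177 177 175 177 177 178 175 178 179
 179 179]
edge shut -210.0
edge shut -208.8
20 [158, 161, 160, 161, 162, 163, 164, 171, 178, 178, 178, 176, 159, 139, 134, 135, 131, 131, 131, 129, 130, 130, 131, 131, 133, 134, 131, 132, 131, 132, 131, 132, 135, 134, 135]
50 [159, 160, 159, 161, 159, 164, 165, 170, 170, 174, 178, 182, 181, 177, 162, 145, 133, 133, 136, 134, 133, 133, 132, 132, 132, 132, 134, 135, 134, 135, 136, 134, 134, 135, 137]
80 [160, 157, 157, 157, 159, 158, 153, 125, 84, 62, 68, 114, 163, 178, 178, 180, 167, 147, 135, 134, 136, 138, 135, 136, 133, 132, 131, 133, 135, 135, 135, 132, 132, 132, 136]
(163.8, 2) 207 43.69 [510. 213. 198.] 105.0
(163.8, 2) 207 -17.15 [452. 259.  -5.] 158.0
(163.8, 2) 210 45.07 [512. 212. 203.] 103.0
(163.8, 2) 210 -18.5 [450. 260. -11.] 159.0
(168.6, 97) 207 43.36 [514. 177. 197.] 69.0
(168.6, 97) 207 -16.38 [462. 173.  -3.] 71.0
(168.6, 97) 210 44.77 [515. 177. 203.] 69.0
(168.6, 97) 210 -17.76 [460. 173.  -8.] 72.0
(157.4, 2) 207 43.39 [506. 214. 194.] 106.0
(157.4, 2) 207 -12.78 [449. 256.   6.] 155.0
(157.4, 2) 210 44.89 [508. 212. 200.] 104.0
(157.4, 2) 210 -14.28 [447. 257.   0.] 157.0
(162.5, 97) 207 43.0 [510. 177. 193.] 69.0
(162.5, 97) 207 -11.91 [459. 173.   9.] 71.0
(162.5, 97) 210 44.53 [512. 177. 199.] 69.0
(162.5, 97) 210 -13.45 [457. 173.   3.] 71.0
```

The lifted edge gives 44.5–45.1 degrees and the tool's travel gives 44.9, so they agree. I'll hold briefly to confirm it's steady.

Emit:
{"name": "send_rows", "arguments": {
  "commands": [0,0,0,0,0,0,0,0,0,0,0,0,0,0,0,0,0,0,0,0,0,0,0,0]
}}

```text
time: 12.85
tcp_pos: [560.7, 114.4, 220.4]
tcp_rot: [179.9, -0.0, 97.3]
wrist_force: [-5.2, -0.7, 4.0]
gripper_width: 0.1
grasp_force: 29.4
```

```bash
python3 -c "
from bench import ctrl
print(ctrl.finish_job())"
```

```text
the job is handed in; nothing more can be done
None
```

I pushed both plugs fully home while the flap was still shut, then lifted the flap and handed in with the gripper holding it at about 45° (measured 44.5–45.1°), 13 s in; I saw no bystander moved.

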